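# Dock the orange ink canister

## Robot

A 6-joint arm with a two-finger parallel gripper is mounted at the origin on the work surface. World frame = base frame: x ahead of the robot, y to its left, z up, the work surface at z = 0. Lengths are in m, angles in degrees, forces in N, time in s.
With the tool pointing down it reaches from about 0.3 to 0.95 m from the base axis. Payload 3.1 kg.
Tool frame: the origin (TCP) lies midway between the tips of the shut fingers; the grasp point (between the pads) lies 19 mm behind it; x points along the fingers, y is the direction in which the jaws open and shut, and the axes are right-handed (so a half turn about x gives the same grasp; the last joint's range is limited). The gripper opens to 85 mm and grips with 20 to 120 N. Pads are 22 mm wide; open, the fingers measure 114 mm over their backs; the gripper's body (76 mm by 85 mm) begins 54 mm behind the grasp point. The pads swing forward as they close: fully open they stand 13 mm farther back than shut.
Start: joints at [-79.223, 17.653, 93.61, -0, 68.738, -3.994], TCP at [0.159, -0.604, 0.231] pointing down, gripper open.
Joint ranges: [-175.34, 175.34], [-45.06, 112.39], [2.9, 150.54], [-68.45, 248.45], [3.09, 151.38], [-168.51, 168.51]. Speed limits (degrees/s): [159.86, 159.86, 180, 180, 180, 180].

## Interface

Orientations are given as [roll, pitch, yaw] about the fixed x, y, z axes, in that order (R = Rz(yaw) Ry(pitch) Rx(roll)).
In Python, from rig import readout, cams, workorder gives the robot as it stands. The module is installed in compiled form; this text tells all that it offers.
- The arm moves only by the tool jog_arm, never from a script. Its argument "increments" is a list of rows, each a list of 7 numbers: the opening, from 0 (shut) to 1 (fully open), then the shift along the tool's x, y, z in cm, then the turn, a rotation vector about the tool's x, y, z in degrees. In form: [[jaw, tx, ty, tz, rx, ry, rz], ...]. A call has 1 to 12 rows; each row shifts and turns the commanded pose from where the row before left it, along the tool's axes as they then stand; what a row does not reach is not made up. A row lasts 1/12 s, in which the tool goes at most 41.7 mm and 7.16 degrees, less where a joint would pass 70% of its speed; a pose out of reach is approached as far as the arm can. A call is refused whole if a number of a shift passes 4.17 or a number of a turn 7.16, either way. A call with a gripper value outside its range is refused whole. The fingers move at their own pace and stop on an object; the grip force is fixed at half the most. Time passes only in rows, so rows that do not move let the fingers close. It gives the time, the measured TCP pose, the force and the opening at its end, in the units of the state.
- readout.observe(): the state, without advancing time (a new reading comes with each control period).
- cams.get_image(name): name is "scene" or "top" or "wrist"; returns a dict with "img" (420x560x3 uint8, red, green, blue), "intrinsics" (3x3 intrinsics, pixels), "dist" ([k1, k2, p1, p2, k3] as OpenCV has them; the pictures are not rectified), "R" (3x3) and "t" (3): a world point X has camera coordinates R X + t. Camera axes: x right, y down, z forward; pixel columns grow to the right and rows downward; lengths in m; the calibration is good to about 2 mm. A picture is of the moment at which its call begins. There is no depth.
- workorder.finish_job(): hands the job in, once; it reports no verdict.
The state is a dict: "time": time; "joints": joint angles; "qvel": joint speeds; "joint_efforts": joint torques, N m; "ee_pos": TCP position; "tcp_rot": TCP orientation; "wrist_force": force on the tool from outside, world axes, zero at the start; "ft_torque": the same for the moment, N m; "grip_width": finger opening in m.
Only numpy, scipy, OpenCV 4.12 (cv2) and the standard library are available. Lean on these libraries where they do the work, as an engineer would, in place of code of your own. Each camera call takes 0.05 s, during which the arm holds its last target.

## Task

Take the orange-capped ink canister out of the rack and fit it in the bayonet dock on the ink supply unit: let its two lugs drop through the slots of the collar, press it down against the spring and turn it clockwise a quarter turn until it clicks up into its locked position, then let go of it. Do not force it, and leave the other two canisters and the wafer box as they are.

Things in the scene. Friction and masses are not known exactly. Their poses are not given: they have to be found in the camera images.
- orange_can_mid (a point): Canister to dock, upright in one of the rack's wells, 0.2 to 0.4 kg. Round, 120 mm tall: black foot (dia 40) 0 to 26 mm up, white body (dia 64, orange band) 26 to 88, orange ribbed grip cap (dia 48) 88 to 120. This point: on the axis, 60 mm up, half-way; z up; x points over a lug. White line across the cap and red marks low on the body lie over the lugs.
- orange_can_cap (a point): Centre of the orange canister's grip cap, 104 mm above its underside; the cap reaches 16 mm above and below this point. Grip it here, from any side. Axes as orange_can_mid.
- orange_can_foot (a point): Centre of the orange canister's underside; axes as orange_can_mid. The foot tapers to 31 mm diameter in its lowest 7 mm. Two lugs stand out along +x and -x, 10 mm wide, 5 mm thick, 8 to 13 mm above the underside, reaching 27 mm from the axis. It fits the dock either way round (half a turn alike).
- blue_can_mid (a point): Bystander: a like canister with a blue cap and band, in another well; this point is half-way up.
- green_can_mid (a point): Bystander: a like canister with a green cap and band, in another well; this point is half-way up.
- rack: Fixed light-grey rack block, 100 x 330 x 30 mm, origin at the centre of its underside on the bench. Three round wells 57 mm wide in a row along its y axis, at y = -110, 0 and +110 mm. A canister hangs in a well by the shoulder of its body, its underside 4 mm above the bench.
- wafer_box_mid (a point): Bystander: flat round wafer box, 106 mm diameter, 16 mm high, lying on the bench; this point is at its centre.
- ink_unit: Fixed ink supply unit: grey box 200 mm (its x) by 290 mm (its y), 45 mm high, dark control panel block 73 mm high at its -y end, round bayonet dock on top. Origin on the bench under the dock's axis; z up. The dock's plastic parts are damaged when the contact forces on it add up to more than 60 N (pressed as needed, a twist of some 0.8 N m against a stop).
- dock_mouth (a point): Centre of the top rim of the round aluminium dock collar (dia 84, rim 79 mm above the bench); axes as ink_unit. Bore 43 mm wide. Two opposite slots for the lugs, 13.5 mm wide, red bar at each. The collar is clamped and does not turn, but at any angle: the line through its slots lies within 0.45 rad of the unit's x axis; this pose does not tell where: look or feel for it.
- dock_valve_face (a point): On the dock's axis 10 mm below the rim: where the underside of the canister meets the sprung valve plate (2 N at first touch, then 0.8 N per mm). With the lugs resting on the rim beside the slots the underside is 8 mm below the rim; turned under light pressure they drop into the slots. Let go in the slots, the canister stays risen about here.
- dock_pressed (a point): On the dock's axis 23 mm below the rim. With the underside at or below this (about 12 N of spring) the lugs pass under the lip and can turn, only clockwise seen from above. The canister's shoulder meets the rim, a hard stop, 3 mm lower.
- dock_locked (a point): On the dock's axis 19 mm below the rim: the canister's underside when locked. After 90 degrees of turn from the slots (white ticks) each lug is under a notch 4 mm deep with 3.5 mm play to each side, then a hard stop (8 degrees past centre). Eased off there, the spring lifts the lugs into the notches; the mid point is then 41 mm above the rim.
There are look-alikes about, which are no part of the job. What is shaped like the part that bears orange_can_mid but yellow is not meant.

How it is judged (in metres and radians):
On the way, in this order (a step that is already met when the one before it is completed fails the run):
1. the orange canister is lifted clear of the rack (z of orange_can_mid in the frame of rack above 0.095 m), for 0.1 s.
2. the orange canister is pressed down in the dock, its underside at least 21.5 mm below the rim (z of orange_can_mid in the frame of dock_mouth below 0.0385 m and horizontal distance between orange_can_mid and dock_mouth below 0.006 m), for 0.1 s.
At the end, for the whole second after the job is handed in: The orange canister is locked in the dock and at rest: its mid point 39.3 to 42.7 mm above the collar's rim (sprung up into the notches) and within 5 mm of the dock's axis, upright within 4 degrees, released (z of orange_can_mid in the frame of dock_mouth between 0.0393 and 0.0427 m and horizontal distance between orange_can_mid and dock_mouth below 0.005 m and angle between orange_can_mid's own z axis and vertical below 0.07 rad and linear speed of orange_can below 0.01 m/s); the robot touches nothing.
It fails at once if more than 60 N between the orange canister and the ink supply unit with its dock (contact force between orange_can and ink_unit above 60 N).
It fails at once if a bystander is moved: another canister by more than 15 mm, the wafer box by more than 15 mm (distance of any of blue_can_mid, green_can_mid, wafer_box_mid from where it was at the start of the episode above 0.015 m).
It also fails if it takes over 72 s, if anything falls off the work surface, if the arm or the gripper's body presses on something with over 40 N, if the wrist force passes 120 N, or if a joint passes its speed limit or range.

## Working session

There is one attempt and no reset: what is moved stays moved. The work goes in short steps, Python scripts to look and compute and a tool call to move; the robot and the scene stay as the last step left them, time stands still between calls to the robot, and variables do not carry over. Pictures are saved under pics/ and viewed, and the job is handed in when it is done.

Besides the shell and the picture viewer there is one more tool, called after "Request:" in YAML: its name, and indented under it one key for each argument. jog_arm: Moves the arm, as the interface text tells. Its arguments: {"type":"object","properties":{"increments":{"type":"array","items":{"type":"array","items":{"type":"number"}}}},"required":["increments"]}

```bash
mkdir -p pics; ls; python3 - <<'E'
from rig import readout, cams
import cv2
for n in ["scene","top","wrist"]:
    d=cams.get_image(n); cv2.imwrite(f"pics/{n}0.png",d["img"][:,:,::-1]); print(n,d["intrinsics"],d["dist"],d["R"],d["t"])
print(readout.observe())
E
```

```text
pics
scene [[394.62740813   0.         276.58606333]
 [  0.         394.62740813 200.69484864]
 [  0.           0.           1.        ]] [-0.02295241  0.          0.          0.          0.        ] [[-0.19921161  0.97989361  0.011102  ]
 [ 0.81694547  0.17231995 -0.5503689 ]
 [-0.54121606 -0.10057014 -0.83484778]] [-0.00588445 -0.48690019  1.23803316]
top [[409.64795077   0.         286.56580199]
 [  0.         409.64795077 204.84045011]
 [  0.           0.           1.        ]] [0.00759797 0.         0.         0.         0.        ] [[-0.02319519 -0.99880155 -0.04309806]
 [-0.98164823  0.03091667 -0.1881779 ]
 [ 0.18928483  0.03794231 -0.98118889]] [0.17905485 0.6346317  0.89859885]
wrist [[312.55973892   0.         274.94501294]
 [  0.         312.55973892 211.97258756]
 [  0.           0.           1.        ]] [0.0137715 0.        0.        0.        0.       ] [[ 0.25457292 -0.96705023 -0.00254627]
 [-0.93198229 -0.24604235  0.26621829]
 [-0.25807295 -0.06539889 -0.9639094 ]] [-0.6229187  -0.03424721  0.38040331]
{'time': 0.15, 'joints': array([-7.92236683e+01,  1.76930152e+01,  9.36735554e+01, -1.74417115e-03,
        6.87388369e+01, -3.99499252e+00]), 'qvel': array([-0.07312217, -0.02678745, -0.28403246,  0.13899506, -0.07614409,
       -0.0105063 ]), 'joint_efforts': array([-1.99557883e-05, -4.15802121e+01, -2.77146488e+01, -1.26337382e-04,
        6.00655869e-03, -6.46461103e-06]), 'ee_pos': array([ 0.15917643, -0.60370624,  0.23030468]), 'tcp_rot': array([-93.1121546 ,  89.89457997, 101.6598036 ]), 'wrist_force': array([ 0.16610419, -0.09498287,  0.26024504]), 'ft_torque': array([ 0.03782022, -0.00816715,  0.02288597]), 'grip_width': 0.0853459571619657}
```

View pics/scene0.png

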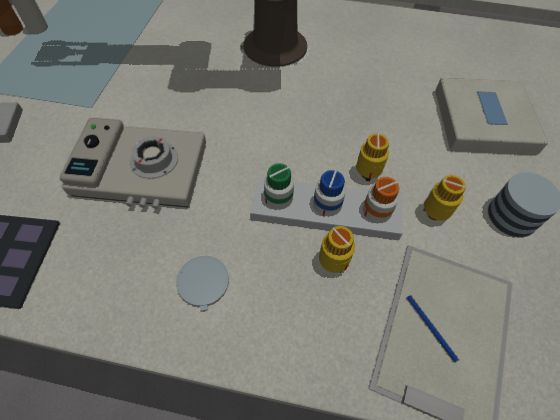

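View pics/top0.png

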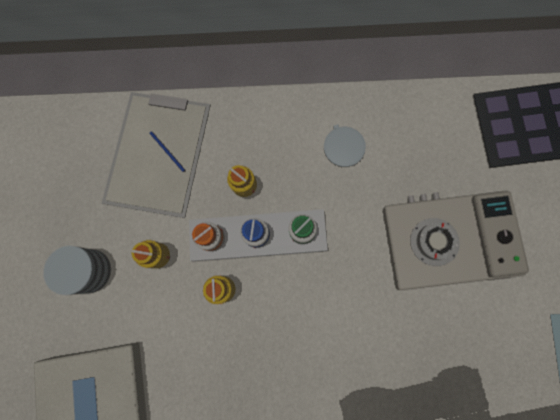

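View pics/wrist0.png

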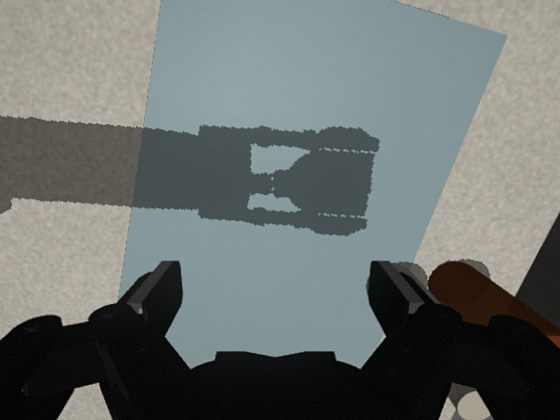

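Candidates: the rack canister with the white body and orange cap, scene (382,197) / top (206,236). Yellow-bodied look-alikes: scene (374,157), (337,249), (443,198); top (218,290), (241,180), (149,253). I choose the rack one and check it in a crop.

```bash
cat > h.py <<'E'
import numpy as np, cv2
from rig import readout, cams
def ray(d,uv):
    p=cv2.undistortPoints(np.array([[uv]],float),d["intrinsics"],np.array(d["dist"]))[0,0]
    R=np.array(d["R"]);c=-R.T@np.array(d["t"]);return c,R.T@np.array([p[0],p[1],1])
def onplane(d,uv,z):
    c,v=ray(d,uv);return c+v*(z-c[2])/v[2]
def proj(d,X):
    r,_=cv2.Rodrigues(np.array(d["R"]));return cv2.projectPoints(np.array([X],float),r,np.array(d["t"]),d["intrinsics"],np.array(d["dist"]))[0][0,0]
def tri(a,ua,b,ub):
    A=[];B=[]
    M=np.zeros((3,3));q=np.zeros(3)
    for d,u in((a,ua),(b,ub)):
        c,v=ray(d,u);v/=np.linalg.norm(v);P=np.eye(3)-np.outer(v,v);M+=P;q+=P@c
    return np.linalg.solve(M,q)
def save(img,f,box=None,s=1):
    if box: img=img[box[1]:box[3],box[0]:box[2]]
    cv2.imwrite(f,cv2.resize(img[:,:,::-1],None,fx=s,fy=s,interpolation=cv2.INTER_CUBIC))
E
python3 - <<'E'
from h import *
t=cams.get_image("top");s=cams.get_image("scene")
a=cv2.resize(t["img"][195:275,180:280],None,fx=4,fy=4,interpolation=2)
b=cv2.resize(t["img"][195:275,390:490],None,fx=4,fy=4,interpolation=2)
save(np.hstack([a,b]),"pics/c1.png")
a=cv2.resize(s["img"][160:240,340:440],None,fx=4,fy=4,interpolation=2)
b=cv2.resize(s["img"][115:195,105:205],None,fx=4,fy=4,interpolation=2)
save(np.hstack([a,b]),"pics/c2.png")
for n,d,bx in(("top",t,(185,215,225,255)),("scene",s,(360,165,410,225))):
    im=d["img"];hsv=cv2.cvtColor(im,cv2.COLOR_RGB2HSV)
    m=cv2.inRange(hsv,(3,140,80),(14,255,255));k=np.zeros_like(m);k[bx[1]:bx[3],bx[0]:bx[2]]=m[bx[1]:bx[3],bx[0]:bx[2]]
    c=max(cv2.findContours(k,0,2)[0],key=cv2.contourArea);print(n,cv2.boundingRect(c),cv2.minEnclosingCircle(c),cv2.fitEllipse(c))
E
```

```text
top (196, 228, 18, 17) ((204.0, 235.0), 10.63024616241455) ((206.1071014404297, 237.54978942871094), (9.4955415725708, 22.96119499206543), 49.93866729736328)
scene (377, 184, 22, 20) ((388.7272644042969, 192.757568359375), 12.047223091125488) ((387.5221252441406, 192.58897399902344), (13.536784172058105, 22.50311851501465), 58.93135452270508)
```

View pics/c1.png

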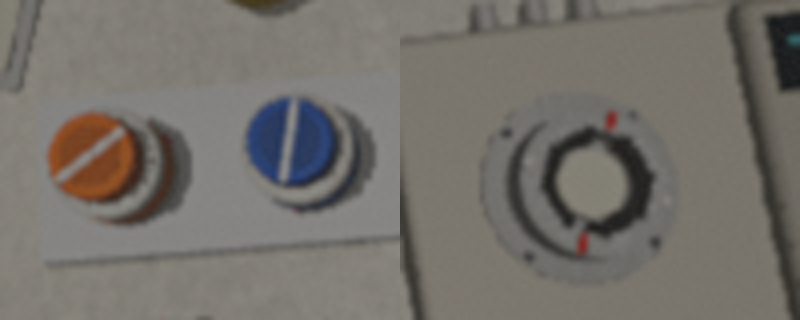

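View pics/c2.png

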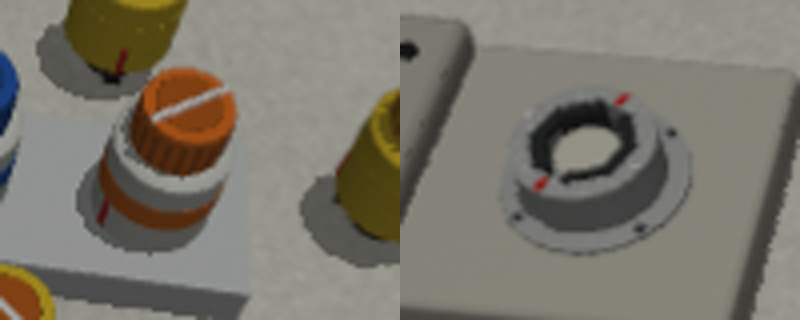

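```bash
python3 - <<'E'
from h import *
t=cams.get_image("top");s=cams.get_image("scene")
T=lambda x,y,ox,oy:((x+.5)/4-.5+ox,(y+.5)/4-.5+oy)
cap=onplane(t,T(92,155,180,195),.124);print("cap top",cap, "scene",onplane(s,T(186,102,340,160),.124))
a=onplane(t,T(60,177,180,195),.124);b=onplane(t,T(124,130,180,195),.124);print("line ang",np.degrees(np.arctan2(*(b-a)[1::-1])))
a=onplane(s,T(153,119,340,160),.124);b=onplane(s,T(230,89,340,160),.124);print("line ang s",np.degrees(np.arctan2(*(b-a)[1::-1])))
for n,d,p,q in(("t",t,T(212,118,390,195),T(183,243,390,195)),("s",s,T(622-400,100,105,115),T(540-400,184,105,115))):
    a=onplane(d,p,.079);b=onplane(d,q,.079);print(n,a,b,(a+b)/2,np.degrees(np.arctan2(*(b-a)[1::-1])),np.linalg.norm(a-b))
# rack direction in scene: blue & green cap tops
for uv in((254,230),(302,226)):print(onplane(t,uv,.124))
print(readout.observe()["tcp_rot"], readout.observe()["ee_pos"])
from scipy.spatial.transform import Rotation as Rn
print(Rn.from_euler("xyz",readout.observe()["tcp_rot"],degrees=True).as_matrix())
w=cams.get_image("wrist");R=np.array(w["R"]);print("wristcam",-R.T@w["t"])
E
```

```text
cap top [0.56989583 0.34482548 0.124     ] scene [0.56844612 0.34496984 0.124     ]
line ang -54.55895870541033
line ang s 125.75908084969622
t [ 0.58112331 -0.18962738  0.079     ] [ 0.5116571  -0.16719449  0.079     ] [ 0.54639021 -0.17841093  0.079     ] 162.10305279383553 0.0729985562113438
s [ 0.51108376 -0.1664249   0.079     ] [ 0.57965611 -0.18872913  0.079     ] [ 0.54536994 -0.17757702  0.079     ] -18.017924527095637 0.07210857646222589
[0.57407151 0.23176853 0.124     ]
[0.5798124  0.12682632 0.124     ]
[-93.36862076  89.96501834 101.40283921] [ 0.15927504 -0.60415738  0.23094267]
[[-1.20708371e-04  2.54964098e-01 -9.66950513e-01]
 [ 5.98493746e-04 -9.66950328e-01 -2.54964124e-01]
 [-9.99999814e-01 -6.09490139e-04 -3.58754189e-05]]
wristcam [ 0.22489775 -0.58628676  0.3750206 ]
```

Request:
jog_arm:
  increments:
    - [1,0,-1.5,-1.2,0,0,0]
    - [1,0,-3.1,-2.4,0,0,0]
    - [1,0,-3.1,-2.4,0,0,0]
    - [1,0,-3.1,-2.4,0,0,0]
    - [1,0,-3.1,-2.4,0,0,0]
    - [1,0,-3.1,-2.4,0,0,0]
    - [1,0,-3.1,-2.4,0,0,0]
    - [1,0,-3.1,-2.4,0,0,0]
    - [1,0,-3.1,-2.4,0,0,0]
    - [1,0,-3.1,-2.4,0,0,0]
    - [1,0,-3.1,-2.4,0,0,0]
    - [1,0,-3.1,-2.4,0,0,0]

```text
time: 1.4
ee_pos: [0.3358, -0.1881, 0.2317]
tcp_rot: [135.2, 89.9, -30.0]
wrist_force: [1.1, 0.3, 0.2]
grip_width: 0.0854
```

Request:
jog_arm:
  increments:
    - [1,0,-3.2,-2.5,0,0,0]
    - [1,0,-3.2,-2.5,0,0,0]
    - [1,0,-3.2,-2.5,0,0,0]
    - [1,0,-3.2,-2.5,0,0,0]
    - [1,0,-3.2,-2.5,0,0,0]
    - [1,0,-3.2,-2.5,0,0,0]
    - [1,0,-3.2,-2.5,0,0,0]
    - [1,0,-3.2,-2.5,0,0,0]
    - [1,0,-3.2,-2.5,0,0,0]
    - [1,0,-3.2,-2.5,0,0,0]
    - [1,0,-3.2,-2.5,0,0,0]
    - [1,0,-3.2,-2.5,0,0,0]

```text
time: 2.4
ee_pos: [0.5281, 0.2602, 0.2314]
tcp_rot: [167.1, 90.0, 1.9]
wrist_force: [0.8, -0.6, 1.1]
grip_width: 0.0856
```

Request:
jog_arm:
  increments:
    - [1,0,-3.2,-2.7,0,0,0]
    - [1,0,-2.5,-2.0,0,0,0]
    - [1,0,-1.2,-1.0,0,0,0]
    - [1,0,-0.3,-0.2,0,0,0]
    - [1,0,0,0,0,0,0]
    - [1,0,0,0,0,0,0]

```text
time: 2.9
ee_pos: [0.5657, 0.3417, 0.2309]
tcp_rot: [31.9, 89.9, -133.3]
wrist_force: [-0.3, -1.1, 0.2]
grip_width: 0.0855
```

```bash
python3 - <<'E'
from h import *
w=cams.get_image("wrist");save(w["img"],"pics/w1.png");o=readout.observe();print(o["ee_pos"],o["joints"],o["tcp_rot"])
print(proj(w,[.5692,.3449,.124]))
E
```

```text
[0.56566253 0.34126852 0.23103598] [ 2.73398940e+01  2.15902450e+01  8.83734626e+01 -2.74130175e-02
  7.01160427e+01  1.02612978e+02] [  30.51716896   89.91618883 -134.74657333]
[273.12020971 205.31817133]
```

View pics/w1.png

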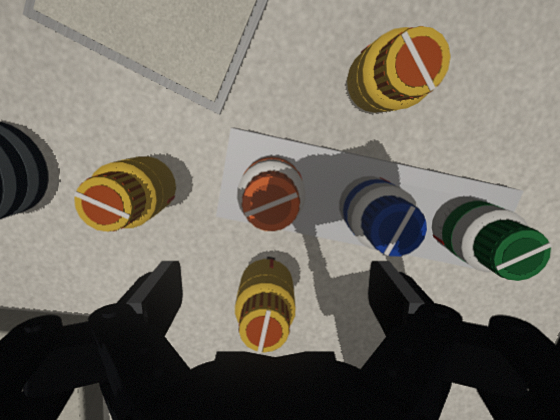

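```bash
python3 - <<'E'
from h import *
w=cams.get_image("wrist");o=readout.observe();print("tcp px",proj(w,o["ee_pos"]))
save(w["img"],"pics/w1c.png",(220,150,330,250),6)
hsv=cv2.cvtColor(w["img"],cv2.COLOR_RGB2HSV)
m=cv2.inRange(hsv,(0,0,150),(179,70,255));print()
sub=m[185:222,246:300];ys,xs=np.nonzero(sub);print(len(xs))
E
```

```text
tcp px [276.75907317 266.18653219]

3
```

View pics/w1c.png

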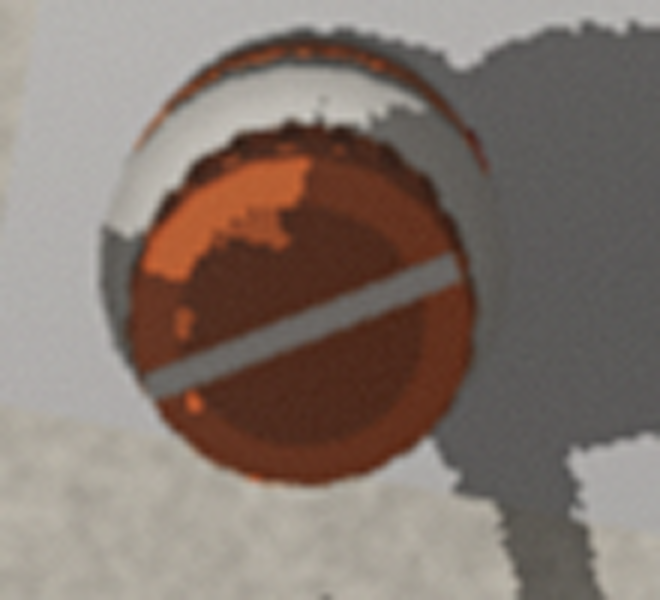

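```bash
python3 - <<'E'
from h import *
w=cams.get_image("wrist");o=readout.observe()
T=lambda x,y:((x+.5)/6-.5+220,(y+.5)/6-.5+150)
c=onplane(w,T(303.5,319),.124);a=onplane(w,T(148,385),.124);b=onplane(w,T(459,268),.124)
print(c,(a+b)/2,np.linalg.norm(a-b),np.degrees(np.arctan2(*(b-a)[1::-1])))
for v in(.5692,):
  for X in(c,np.array([.5692,.3449])):
    e=X[:2]-o["ee_pos"][:2];print(e@[.255,-.967],e@[-.967,-.255])
E
```

```text
[0.57075347 0.34724692 0.124     ] [0.56960545 0.34714037 0.124     ] 0.04610100854233882 -54.154358709029715
-0.0046668603726557805 -0.0062608969110376925
-0.002793525683688512 -0.004160223798720148
```

Request:
jog_arm:
  increments:
    - [1,0,-0.4,-0.5,0,0,0]
    - [1,1.5,0,0,0,0,0]
    - [1,3,0,0,0,0,0]
    - [1,3,0,0,0,0,0]
    - [1,2,0,0,0,0,0]
    - [1,1,0,0,0,0,0]
    - [1,0.5,0,0,0,0,0]
    - [1,0,0,0,0,0,0]
    - [1,0,0,0,0,0,0]

```text
time: 3.8
ee_pos: [0.5711, 0.3481, 0.1227]
tcp_rot: [-166.4, 89.9, 28.4]
wrist_force: [-0.7, -0.7, 0.2]
grip_width: 0.0855
```

```bash
python3 - <<'E'
from h import *
w=cams.get_image("wrist");o=readout.observe();print(o["ee_pos"],o["tcp_rot"])
save(w["img"],"pics/w2.png")
E
```

```text
[0.57145058 0.34829878 0.12328424] [-166.32837163   89.80174792   28.4321328 ]
```

View pics/w2.png

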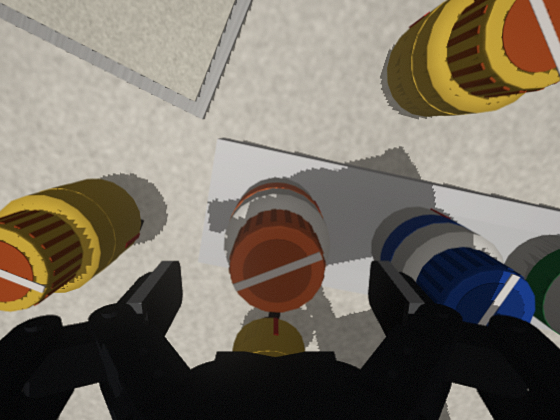

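```bash
python3 - <<'E'
from h import *
w=cams.get_image("wrist");o=readout.observe()
save(w["img"],"pics/w2c.png",(220,200,340,320),5)
print(proj(w,[*o["ee_pos"][:2],.124]))
E
```

```text
[276.27650644 266.57698636]
```

View pics/w2c.png

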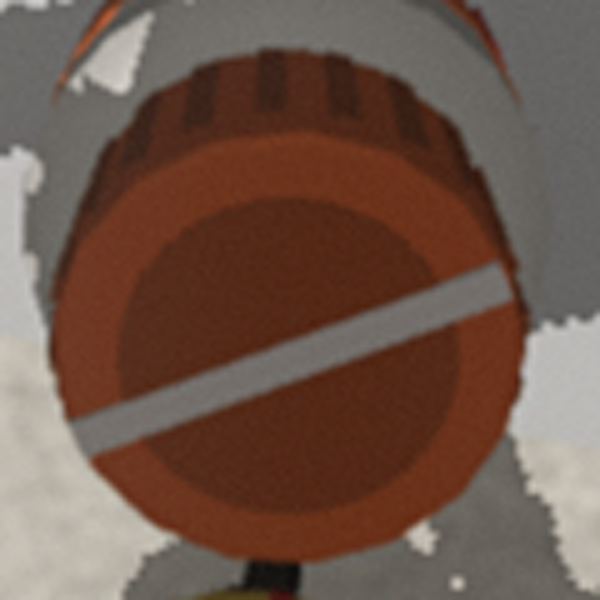

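Request:
jog_arm:
  increments:
    - [1,0.5,0.1,0.2,0,0,0]
    - [1,1,0,0,0,0,0]
    - [1,1,0,0,0,0,0]
    - [1,0.6,0,0,0,0,0]
    - [1,0,0,0,0,0,0]
    - [0.6,0,0,0,0,0,0]
    - [0.3,0,0,0,0,0,0]
    - [0.3,0,0,0,0,0,0]
    - [0.3,0,0,0,0,0,0]
    - [0.3,0,0,0,0,0,0]
    - [0.3,0,0,0,0,0,0]
    - [0.3,0,0,0,0,0,0]

```text
time: 4.9
ee_pos: [0.5691, 0.3466, 0.091]
tcp_rot: [-165.9, 89.9, 28.8]
wrist_force: [0.1, 0.5, 1.2]
grip_width: 0.0468
```

Request:
jog_arm:
  increments:
    - [0.3,0,0,0,0,0,0]
    - [0.3,0,0,0,0,0,0]
    - [0.3,0,0,0,0,0,0]
    - [0.3,0,0,0,0,0,0]

```text
time: 5.23
ee_pos: [0.5691, 0.3466, 0.091]
tcp_rot: [-166.1, 89.9, 28.7]
wrist_force: [1.0, 0.2, 4.2]
grip_width: 0.0464
```

Request:
jog_arm:
  increments:
    - [0,-0.5,0,0,0,0,0]
    - [0,-1,0,0,0,0,0]
    - [0,-1.5,0,0,0,0,0]
    - [0,-2,0,0,0,0,0]
    - [0,-2,0,0,0,0,0]
    - [0,-2,0,0,0,0,0]
    - [0,-2,0,0,0,0,0]
    - [0,-2,0,0,0,0,0]
    - [0,-1,0,0,0,0,0]
    - [0,-0.5,0,0,0,0,0]
    - [0,0,0,0,0,0,0]
    - [0,0,0,0,0,0,0]

```text
time: 6.23
ee_pos: [0.5676, 0.3457, 0.234]
tcp_rot: [13.1, 89.9, -152.1]
wrist_force: [-0.5, 0.7, -2.7]
grip_width: 0.0468
```

```bash
python3 - <<'E'
from h import *
o=readout.observe();print(o["ee_pos"],o["wrist_force"],o["grip_width"],o["ft_torque"])
i=[]
for n in("top","scene","wrist"):
    w=cams.get_image(n);save(w["img"],f"pics/l_{n}.png")
E
```

```text
[0.56757387 0.34572806 0.23404224] [-0.49233336  0.70512928 -2.70732827] 0.046776886536630806 [ 0.01270373  0.01158587 -0.02782965]
```

View pics/l_scene.png

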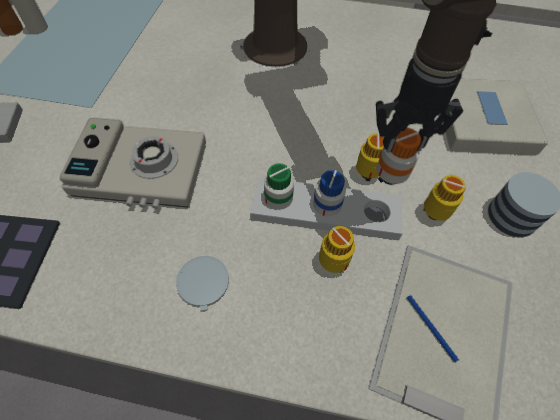

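View pics/l_wrist.png

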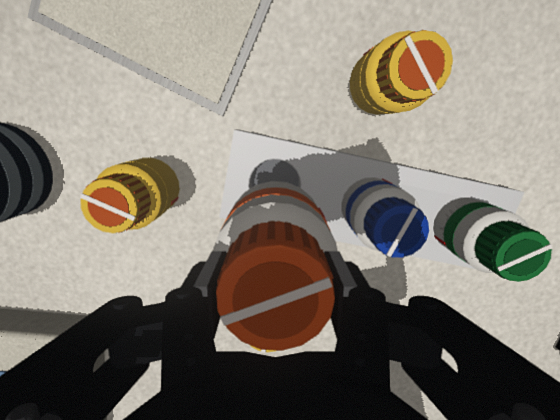

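```bash
python3 - <<'E'
from h import *
from scipy.spatial.transform import Rotation as Rn
w=cams.get_image("wrist");o=readout.observe()
save(w["img"],"pics/l_wc.png",(200,210,350,360),5)
a=onplane(w,(222,319),.267);b=onplane(w,(332,282),.267);c=(a+b)/2
R=Rn.from_euler("xyz",o["tcp_rot"],degrees=True).as_matrix()
print(c,np.linalg.norm(a-b),np.degrees(np.arctan2(*(b-a)[1::-1])));print(R.T@(c-o["ee_pos"]));print(R)
print(proj(w,[*o["ee_pos"][:2],.267]))
E
```

```text
[0.56831519 0.34619965 0.267     ] 0.04657479500842889 -54.51458011026771
[-0.03364444 -0.00023432 -0.00085906]
[[-2.88634306e-03  2.54985622e-01 -9.66940537e-01]
 [-1.54534661e-03 -9.66944547e-01 -2.54982067e-01]
 [-9.99994640e-01  7.58292563e-04  3.18497486e-03]]
[276.69284379 302.94110281]
```

View pics/l_wc.png

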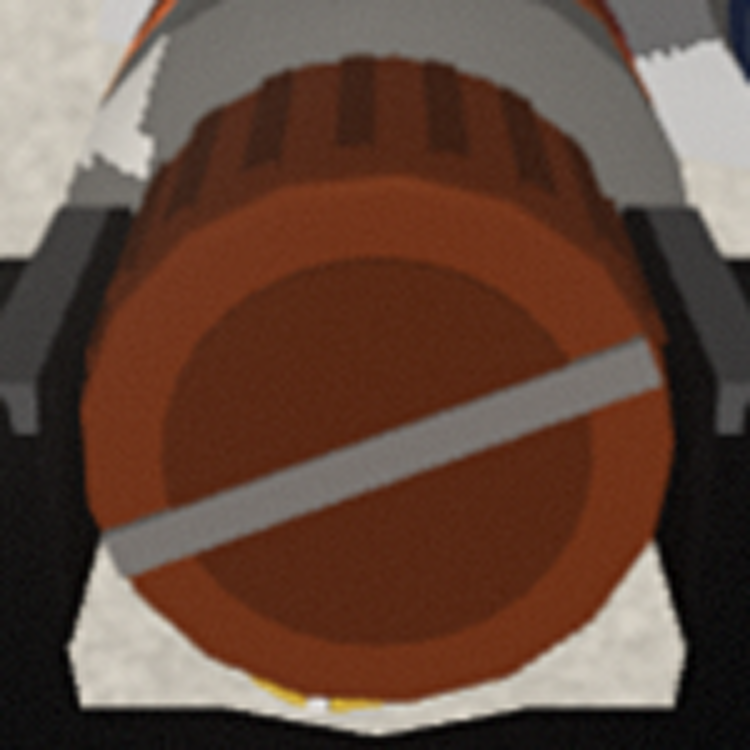

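Request:
jog_arm:
  increments:
    - [0,0,1.5,0.6,0,0,0]
    - [0,0,3,1.2,0,0,0]
    - [0,0,3.8,1.5,0,0,0]
    - [0,0,3.8,1.5,0,0,0]
    - [0,0,3.8,1.5,0,0,0]
    - [0,0,3.8,1.5,0,0,0]
    - [0,0,3.8,1.5,0,0,0]
    - [0,0,3.8,1.5,0,0,0]
    - [0,0,3.8,1.5,0,0,0]
    - [0,0,3.8,1.5,0,0,0]
    - [0,0,3.8,1.5,0,0,0]
    - [0,0,3.8,1.5,0,0,0]

```text
time: 7.43
ee_pos: [0.5133, -0.1093, 0.2348]
tcp_rot: [-37.2, 90.0, 157.6]
wrist_force: [1.1, -0.4, -3.0]
grip_width: 0.0469
```

Request:
jog_arm:
  increments:
    - [0,0,3.8,1.5,0,0,0]
    - [0,0,3.8,1.5,0,0,0]
    - [0,0,2.5,1,0,0,0]
    - [0,0,1.6,0.5,0,0,0]
    - [0,0,0,0,-6,0,0]
    - [0,0,0,0,-6,0,0]
    - [0,0,0,0,-6,0,0]
    - [0,0,0,0,-6,0,0]
    - [0,0,0,0,-6,0,0]
    - [0,0,0,0,-6,0,0]
    - [0,0,0,0,0,0,0]
    - [0,0,0,0,0,0,0]

```text
time: 8.43
ee_pos: [0.5002, -0.232, 0.2347]
tcp_rot: [-79.8, 89.9, 150.8]
wrist_force: [0.0, 0.9, -2.7]
grip_width: 0.0464
```

```bash
cat > look.py <<'E'
from h import *
import sys
from scipy.spatial.transform import Rotation as Rn
o=readout.observe();R=Rn.from_euler("xyz",o["tcp_rot"],degrees=True).as_matrix()
print(o["time"],o["ee_pos"].round(4),o["wrist_force"].round(1),o["ft_torque"].round(2),o["grip_width"],o["joints"].round(1));print(R.round(4), "jaw",np.degrees(np.arctan2(R[1,1],R[0,1])))
for n in sys.argv[2:]: save(cams.get_image(n)["img"],f"pics/{sys.argv[1]}_{n}.png")
E
python3 look.py d wrist
```

```text
8.4333 [ 0.5002 -0.232   0.2347] [ 0.   0.9 -2.7] [-0.01  0.01  0.01] 0.046352361262885285 [-29.4   9.4 103.4  -0.   67.3  10. ]
[[-1.000e-03  7.729e-01 -6.345e-01]
 [ 6.000e-04 -6.345e-01 -7.729e-01]
 [-1.000e+00 -1.100e-03  2.000e-04]] jaw -39.382302586619204
```

View pics/d_wrist.png

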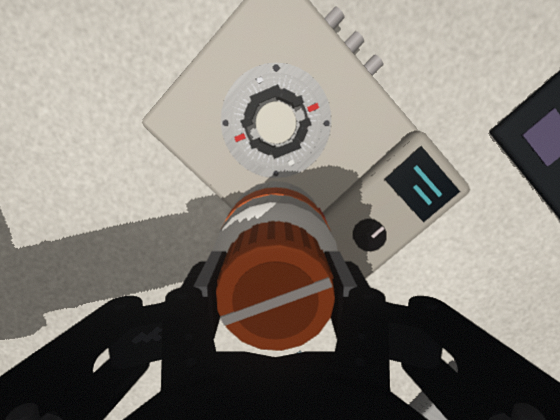

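```bash
python3 - <<'E'
from h import *
w=cams.get_image("wrist")
save(w["img"],"pics/d_c.png",(215,55,340,180),6)
hsv=cv2.cvtColor(w["img"],cv2.COLOR_RGB2HSV);m=cv2.inRange(hsv,(0,140,90),(6,255,255))|cv2.inRange(hsv,(174,140,90),(179,255,255))
m[180:]=0
n,l,s,c=cv2.connectedComponentsWithStats(m);P=[]
for i in range(1,n):
    if s[i,4]>15: print(s[i],c[i]);P.append(onplane(w,c[i],.079))
a,b=P[:2];print(a,b,(a+b)/2,np.linalg.norm(a-b),np.degrees(np.arctan2(*(b-a)[1::-1])))
E
```

```text
[308 104  10   8  51] [312.56862745 107.31372549]
[235 134  10   8  48] [239.45833333 137.1875    ]
[ 0.57990974 -0.18842468  0.079     ] [ 0.51113671 -0.16609528  0.079     ] [ 0.54552322 -0.17725998  0.079     ] 0.07230720165980535 162.0122981212841
```

View pics/d_c.png

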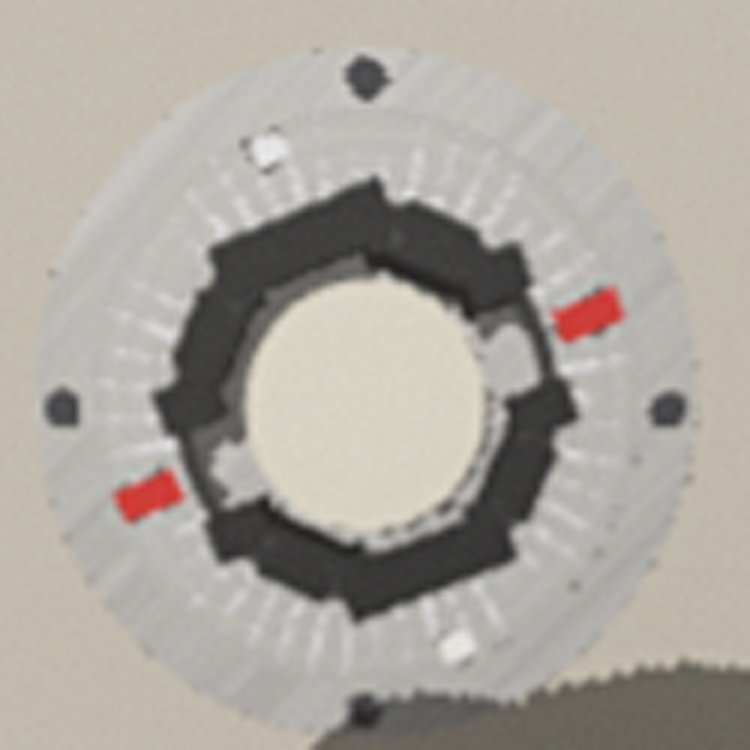

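Request:
jog_arm:
  increments:
    - [0,0,0.1,-1,-0.6,0,0]
    - [0,0,0,-2,0,0,0]
    - [0,0,0,-2,0,0,0]
    - [0,0,0,-1.5,0,0,0]
    - [0,0,0,-0.5,0,0,0]
    - [0,1,0,0,0,0,0]
    - [0,1.5,0,0,0,0,0]
    - [0,1.5,0,0,0,0,0]
    - [0,1,0,0,0,0,0]
    - [0,0.6,0,0,0,0,0]
    - [0,0,0,0,0,0,0]
    - [0,0,0,0,0,0,0]

```text
time: 9.53
ee_pos: [0.5449, -0.1785, 0.1789]
tcp_rot: [-61.7, 90.0, 169.6]
wrist_force: [-0.1, -0.3, -2.8]
grip_width: 0.0467
```

```bash
python3 look.py e scene wrist top; python3 - <<'E'
import cv2
for n,b in(("scene",(80,80,230,230)),):
    i=cv2.imread(f"pics/e_{n}.png")[b[1]:b[3],b[0]:b[2]];cv2.imwrite(f"pics/e_{n}c.png",cv2.resize(i,None,fx=4,fy=4,interpolation=2))
E
```

```text
9.5333 [ 0.5449 -0.1785  0.1789] [-0.1 -0.3 -2.8] [ 0.04 -0.05 -0.01] 0.04668515037851028 [-22.5  15.2 103.2  -0.   61.6  16.2]
[[-7.000e-04  7.809e-01 -6.247e-01]
 [ 1.000e-04 -6.247e-01 -7.809e-01]
 [-1.000e+00 -6.000e-04  3.000e-04]] jaw -38.65714550854692
```

View pics/e_scenec.png

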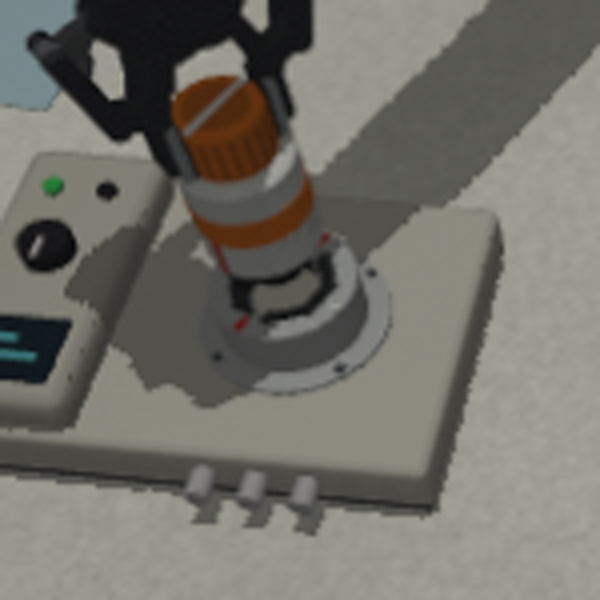

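View pics/e_wrist.png

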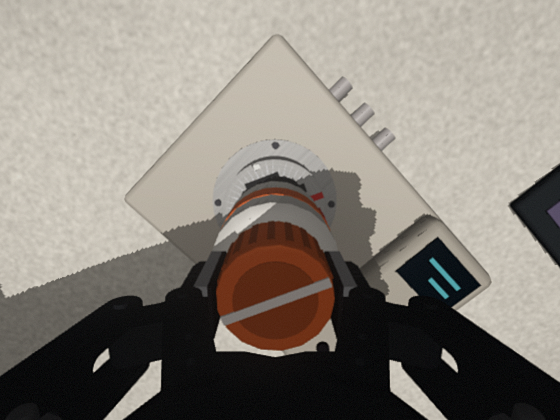

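Request:
jog_arm:
  increments:
    - [0,0.5,0,0,0,0,0]
    - [0,0.5,0,0,0,0,0]
    - [0,0.4,0,0,0,0,0]
    - [0,0.3,0,0,0,0,0]
    - [0,0,0,0,0,0,0]

```text
time: 10.1
ee_pos: [0.5443, -0.1778, 0.161]
tcp_rot: [-74.6, 89.9, 156.7]
wrist_force: [-0.2, -0.3, -3.0]
grip_width: 0.0466
```

Request:
jog_arm:
  increments:
    - [0,0.1,0,0,0,0,0]
    - [0,0.1,0,0,0,0,0]
    - [0,0.1,0,0,0,0,0]
    - [0,0,0,0,0,0,0]

```text
time: 10.43
ee_pos: [0.5451, -0.1782, 0.1592]
tcp_rot: [-71.1, 90.0, 160.3]
wrist_force: [-0.2, 0.3, -3.1]
grip_width: 0.0465
```

Request:
jog_arm:
  increments:
    - [0,0.1,0,0,0,0,0]
    - [0,0.1,0,0,0,0,0]
    - [0,0,0,0,0,0,0]

```text
time: 10.68
ee_pos: [0.545, -0.1782, 0.1571]
tcp_rot: [-82.5, 90.0, 148.8]
wrist_force: [0.8, 0.1, -3.4]
grip_width: 0.0468
```

Request:
jog_arm:
  increments:
    - [0,0.1,0,0,0,0,0]
    - [0,0.1,0,0,0,0,0]
    - [0,0,0,0,0,0,0]

```text
time: 10.93
ee_pos: [0.5453, -0.1783, 0.1555]
tcp_rot: [115.5, 90.0, -13.2]
wrist_force: [-0.1, 0.1, -1.3]
grip_width: 0.0466
```

```bash
python3 look.py f scene wrist; python3 - <<'E'
import cv2
for n,b in(("scene",(80,80,230,230)),):
    i=cv2.imread(f"pics/f_{n}.png")[b[1]:b[3],b[0]:b[2]];cv2.imwrite(f"pics/f_{n}c.png",cv2.resize(i,None,fx=4,fy=4,interpolation=2))
E
```

```text
10.9333 [ 0.5453 -0.1783  0.1555] [-0.1  0.1 -1.3] [0.1  0.11 0.01] 0.04661872754872108 [-22.5  16.9 104.2   0.   58.9  16.2]
[[ 3.000e-04  7.812e-01 -6.243e-01]
 [-1.000e-04 -6.243e-01 -7.812e-01]
 [-1.000e+00  3.000e-04 -1.000e-04]] jaw -38.63078679196575
```

View pics/f_scenec.png

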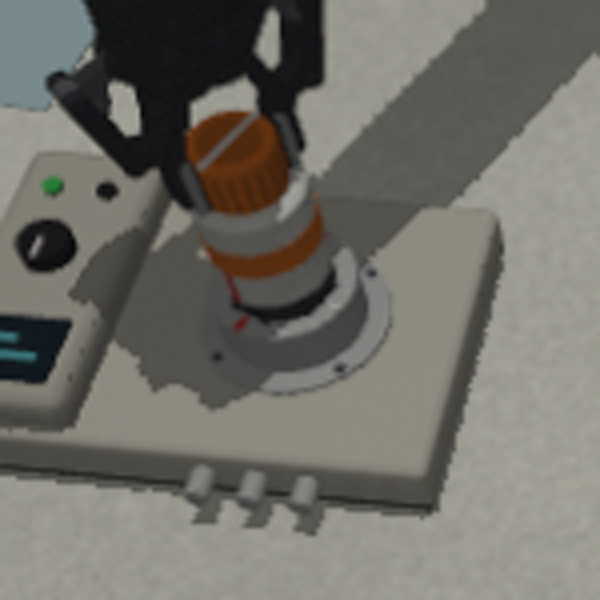

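Request:
jog_arm:
  increments:
    - [0,0.1,0,0,0,0,0]
    - [0,0.1,0,0,0,0,0]
    - [0,0,0,0,0,0,0]

```text
time: 11.28
ee_pos: [0.5453, -0.1783, 0.1535]
tcp_rot: [114.0, 90.0, -14.6]
wrist_force: [0.3, 0.1, 1.0]
grip_width: 0.0469
```

Request:
jog_arm:
  increments:
    - [0,0.1,0,0,0,0,0]
    - [0,0.1,0,0,0,0,0]
    - [0,0.1,0,0,0,0,0]
    - [0,0,0,0,0,0,0]

```text
time: 11.62
ee_pos: [0.5453, -0.1783, 0.1505]
tcp_rot: [112.8, 90.0, -15.8]
wrist_force: [-0.6, 0.6, 3.7]
grip_width: 0.0467
```

Request:
jog_arm:
  increments:
    - [0,0.1,0,0,0,0,0]
    - [0,0.1,0,0,0,0,0]
    - [0,0.1,0,0,0,0,0]
    - [0,0,0,0,0,0,0]

```text
time: 11.95
ee_pos: [0.5454, -0.1783, 0.1476]
tcp_rot: [116.6, 90.0, -12.1]
wrist_force: [-1.5, 1.5, 6.0]
grip_width: 0.0464
```

Request:
jog_arm:
  increments:
    - [0,0.1,0,0,0,0,0]
    - [0,0.1,0,0,0,0,0]
    - [0,0.1,0,0,0,0,0]
    - [0,0,0,0,0,0,0]

```text
time: 12.28
ee_pos: [0.5454, -0.1783, 0.1451]
tcp_rot: [118.3, 90.0, -10.3]
wrist_force: [-2.8, 1.0, 7.3]
grip_width: 0.0466
```

Request:
jog_arm:
  increments:
    - [0,0.1,0,0,0,0,0]
    - [0,0.1,0,0,0,0,0]
    - [0,0.05,0,0,0,0,0]
    - [0,0,0,0,0,0,0]

```text
time: 12.62
ee_pos: [0.5455, -0.1783, 0.143]
tcp_rot: [120.3, 90.0, -8.3]
wrist_force: [-2.0, 1.1, 9.8]
grip_width: 0.0467
```

```bash
python3 look.py g scene wrist; python3 - <<'E'
import cv2
for n,b in(("scene",(80,80,230,230)),):
    i=cv2.imread(f"pics/g_{n}.png")[b[1]:b[3],b[0]:b[2]];cv2.imwrite(f"pics/g_{n}c.png",cv2.resize(i,None,fx=4,fy=4,interpolation=2))
E
```

```text
12.6167 [ 0.5455 -0.1783  0.143 ] [-2.   1.1  9.8] [ 0.44  0.69 -0.04] 0.04674647679931221 [-22.4  17.8 104.6   0.   57.6  16.2]
[[ 5.000e-04  7.812e-01 -6.242e-01]
 [-1.000e-04 -6.242e-01 -7.812e-01]
 [-1.000e+00  5.000e-04 -3.000e-04]] jaw -38.62711711961681
```

View pics/g_scenec.png

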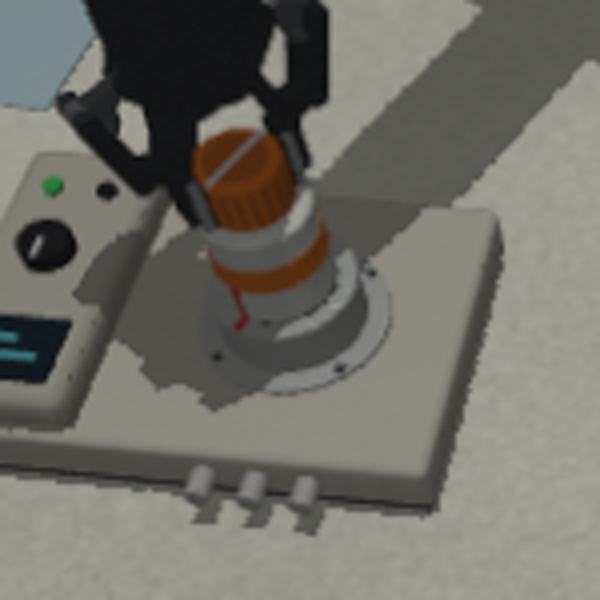

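Request:
jog_arm:
  increments:
    - [0,0.1,0,0,0,0,0]
    - [0,0,0,0,0,0,0]
    - [0,0,0,0,3,0,0]
    - [0,0,0,0,3,0,0]
    - [0,0,0,0,3,0,0]
    - [0,0,0,0,0,0,0]

```text
time: 13.22
ee_pos: [0.5463, -0.1787, 0.1426]
tcp_rot: [115.2, 89.9, -22.6]
wrist_force: [-1.3, 1.1, 9.3]
grip_width: 0.0471
```

```bash
python3 look.py g
```

```text
13.2167 [ 0.5463 -0.1787  0.1426] [-1.3  1.1  9.3] [ 0.31  0.46 -0.05] 0.04705419835738604 [-22.5  17.8 104.6  -0.   57.4  25.3]
[[ 0.0024  0.6726 -0.74  ]
 [-0.001  -0.74   -0.6726]
 [-1.      0.0024 -0.0011]] jaw -47.729157645580315
```

Request:
jog_arm:
  increments:
    - [0,0,0,0,4,0,0]
    - [0,0,0,0,4,0,0]
    - [0,0,0,0,4,0,0]
    - [0,0,0,0,4,0,0]
    - [0,0,0,0,4,0,0]
    - [0,0,0,0,0,0,0]

```text
time: 13.72
ee_pos: [0.5463, -0.1787, 0.1426]
tcp_rot: [135.3, 89.8, -22.5]
wrist_force: [-2.5, -0.2, 9.6]
grip_width: 0.0466
```

```bash
python3 look.py h wrist scene
```

```text
13.7167 [ 0.5463 -0.1787  0.1426] [-2.5 -0.2  9.6] [ 0.21  0.46 -0.1 ] 0.046613545122003 [-22.5  17.8 104.6  -0.   57.4  45.3]
[[ 0.0026  0.3784 -0.9257]
 [-0.0011 -0.9257 -0.3784]
 [-1.      0.002  -0.002 ]] jaw -67.76757139065248
```

View pics/h_wrist.png

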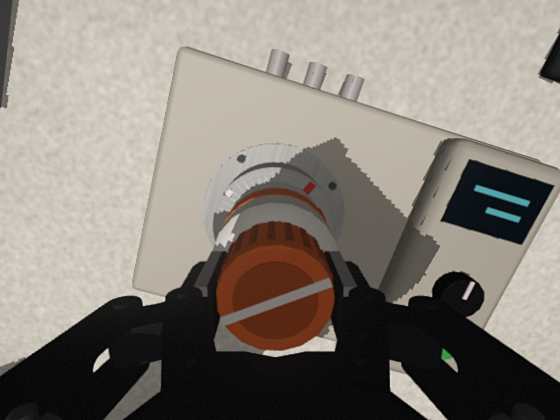

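Request:
jog_arm:
  increments:
    - [0,0,0,0,4,0,0]
    - [0,0,0,0,4,0,0]
    - [0,0,0,0,4,0,0]
    - [0,0,0,0,4,0,0]
    - [0,0,0,0,4,0,0]
    - [0,0,0,0,4,0,0]
    - [0,0,0,0,4,0,0]
    - [0,0,0,0,0,0,0]

```text
time: 14.48
ee_pos: [0.5464, -0.1786, 0.1426]
tcp_rot: [166.5, 89.8, -19.3]
wrist_force: [-2.7, 0.7, 9.4]
grip_width: 0.0467
```

```bash
python3 look.py h
```

```text
14.4833 [ 0.5464 -0.1786  0.1426] [-2.7  0.7  9.4] [ 0.26  0.43 -0.08] 0.04669958119439168 [-22.5  17.8 104.6   0.   57.4  73.3]
[[ 2.700e-03 -1.006e-01 -9.949e-01]
 [-1.000e-03 -9.949e-01  1.006e-01]
 [-1.000e+00  7.000e-04 -2.800e-03]] jaw -95.77097648988898
```

Request:
jog_arm:
  increments:
    - [0,0,0,0,4,0,0]
    - [0,0,0,0,4,0,0]
    - [0,0,0,0,4,0,0]
    - [0,0,0,0,4,0,0]
    - [0,0,0,0,4,0,0]
    - [0,0,0,0,4,0,0]
    - [0,0,0,0,4,0,0]
    - [0,0,0,0,0,0,0]

```text
time: 15.15
ee_pos: [0.5465, -0.1785, 0.1427]
tcp_rot: [-163.0, 89.8, -16.8]
wrist_force: [-1.5, 1.4, 9.3]
grip_width: 0.0466
```

```bash
python3 look.py i wrist scene;  python3 - <<'E'
import cv2
for n,b in(("scene",(80,80,230,230)),):
    i=cv2.imread(f"pics/i_{n}.png")[b[1]:b[3],b[0]:b[2]];cv2.imwrite(f"pics/i_{n}c.png",cv2.resize(i,None,fx=4,fy=4,interpolation=2))
E
```

```text
15.15 [ 0.5465 -0.1785  0.1427] [-1.5  1.4  9.3] [ 0.3   0.4  -0.08] 0.04663825705231463 [-22.4  17.8 104.6   0.   57.4 101.3]
[[ 2.900e-03 -5.558e-01 -8.313e-01]
 [-9.000e-04 -8.313e-01  5.558e-01]
 [-1.000e+00 -9.000e-04 -2.900e-03]] jaw -123.76724404131775
```

View pics/i_wrist.png

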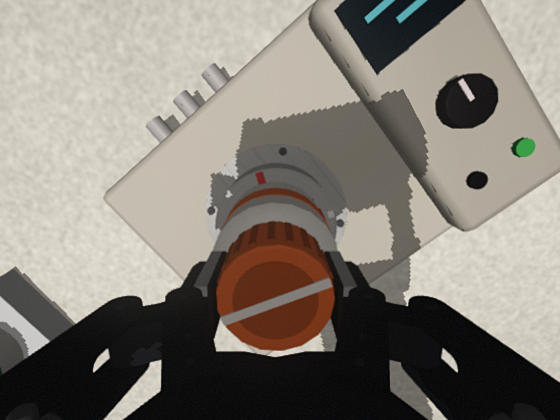

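View pics/i_scenec.png

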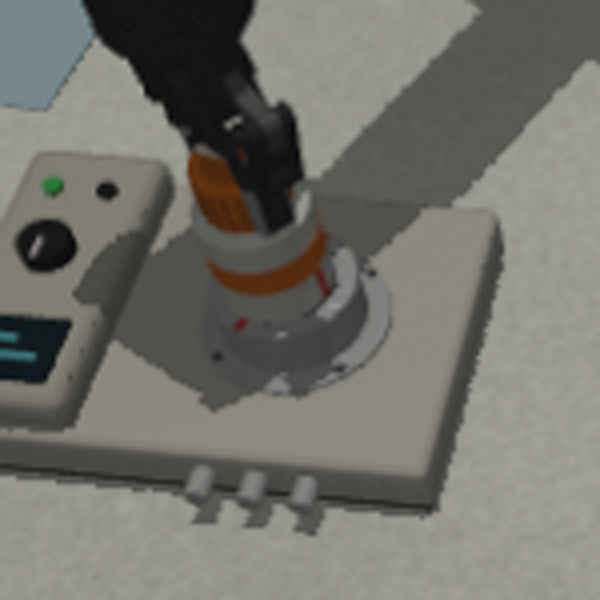

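Request:
jog_arm:
  increments:
    - [0,0,0,0,3,0,0]
    - [0,0,0,0,2,0,0]
    - [0,0,0,0,0,0,0]
    - [0,0,0,0,0,0,0]

```text
time: 15.58
ee_pos: [0.5464, -0.1785, 0.1426]
tcp_rot: [-156.7, 89.8, -15.4]
wrist_force: [-1.5, 1.2, 10.1]
grip_width: 0.0468
```

Request:
jog_arm:
  increments:
    - [0,-0.1,0,0,0,0,0]
    - [0,-0.1,0,0,0,0,0]
    - [0,-0.1,0,0,0,0,0]
    - [0,0,0,0,0,0,0]

```text
time: 15.92
ee_pos: [0.5464, -0.1785, 0.1453]
tcp_rot: [-153.9, 89.8, -12.6]
wrist_force: [-0.9, 1.2, 8.0]
grip_width: 0.0466
```

```bash
python3 look.py j
```

```text
15.9167 [ 0.5464 -0.1785  0.1453] [-0.9  1.2  8. ] [ 0.23  0.29 -0.08] 0.04657375079935353 [-22.4  17.6 104.5   0.   57.7 106.2]
[[ 2.900e-03 -6.245e-01 -7.810e-01]
 [-6.000e-04 -7.810e-01  6.245e-01]
 [-1.000e+00 -1.300e-03 -2.600e-03]] jaw -128.64880455598018
```

Request:
jog_arm:
  increments:
    - [0,-0.1,0,0,0,0,0]
    - [0,-0.1,0,0,0,0,0]
    - [0,0,0,0,0,0,0]

```text
time: 16.17
ee_pos: [0.5463, -0.1784, 0.1469]
tcp_rot: [-152.9, 89.8, -11.6]
wrist_force: [-1.0, 2.0, 6.3]
grip_width: 0.0466
```

Request:
jog_arm:
  increments:
    - [0,-0.1,0,0,0,0,0]
    - [0,0,0,0,0,0,0]

```text
time: 16.33
ee_pos: [0.5461, -0.1783, 0.147]
tcp_rot: [-147.6, 89.9, -6.2]
wrist_force: [0.7, 1.0, 3.4]
grip_width: 0.0469
```

Request:
jog_arm:
  increments:
    - [0.7,0,0,0,0,0,0]
    - [0.8,0,0,0,0,0,0]
    - [1,0,0,0,0,0,0]
    - [1,0,0,0,0,0,0]
    - [1,0,0,0,0,0,0]
    - [1,0,0,0,0,0,0]
    - [1,0,0,0,0,0,0]
    - [1,0,0,0,0,0,0]

```text
time: 17.0
ee_pos: [0.5451, -0.1782, 0.1467]
tcp_rot: [56.1, 90.0, -162.5]
wrist_force: [0.6, -0.3, -0.3]
grip_width: 0.0852
```

Request:
jog_arm:
  increments:
    - [1,-0.5,0,0,0,0,0]
    - [1,-1,0,0,0,0,0]
    - [1,-2,0,0,0,0,0]
    - [1,-2,0,0,0,0,0]
    - [1,-2,0,0,0,0,0]
    - [1,-2,0,0,0,0,0]
    - [1,-1,0,0,0,0,0]
    - [1,0,0,0,0,0,0]
    - [1,0,0,0,0,0,0]

```text
time: 17.75
ee_pos: [0.5455, -0.1783, 0.2526]
tcp_rot: [-164.7, 89.9, -23.3]
wrist_force: [-1.0, 0.3, -0.1]
grip_width: 0.0854
```

```bash
python3 look.py k wrist scene top;  python3 - <<'E'
import cv2
for n,b in(("scene",(80,80,230,230)),):
    i=cv2.imread(f"pics/k_{n}.png")[b[1]:b[3],b[0]:b[2]];cv2.imwrite(f"pics/k_{n}c.png",cv2.resize(i,None,fx=4,fy=4,interpolation=2))
E
```

```text
17.75 [ 0.5455 -0.1783  0.2526] [-1.   0.3 -0.1] [ 0.06  0.02 -0.09] 0.0854043175943175 [-22.5  10.9  99.5  -0.   69.5 106.2]
[[ 1.600e-03 -6.242e-01 -7.812e-01]
 [-7.000e-04 -7.812e-01  6.242e-01]
 [-1.000e+00 -5.000e-04 -1.700e-03]] jaw -128.62555142019067
```

View pics/k_wrist.png

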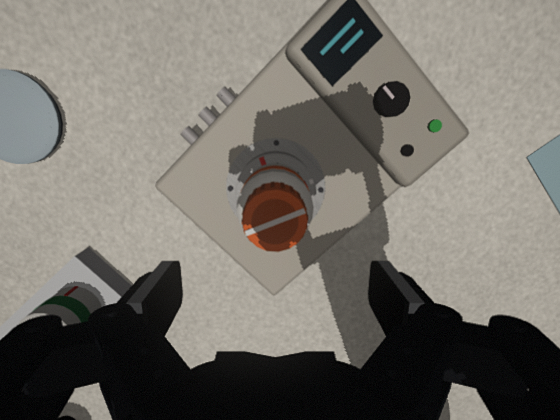

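View pics/k_scenec.png

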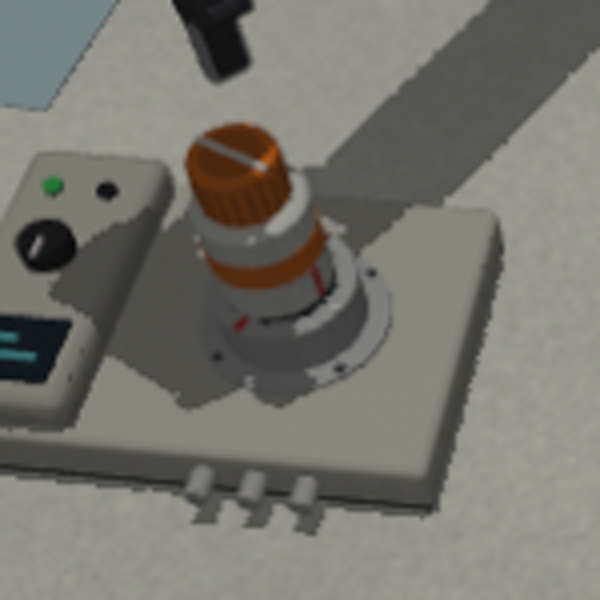

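```bash
python3 - <<'E'
from h import *
w=cams.get_image("wrist");s=cams.get_image("scene");t=cams.get_image("top")
save(w["img"],"pics/m_w.png",(225,160,325,260),6)
save(np.hstack([cv2.resize(s["img"][100:160,110:170],None,fx=6,fy=6,interpolation=2),cv2.resize(t["img"][190:250,410:470],None,fx=6,fy=6,interpolation=2)]),"pics/m_s.png")
print(proj(w,[.5456,-.1775,.18]),proj(s,[.5456,-.1775,.18]))
E
```

```text
[274.54811961 221.09198909] [137.5999932  117.82532464]
```

View pics/m_w.png

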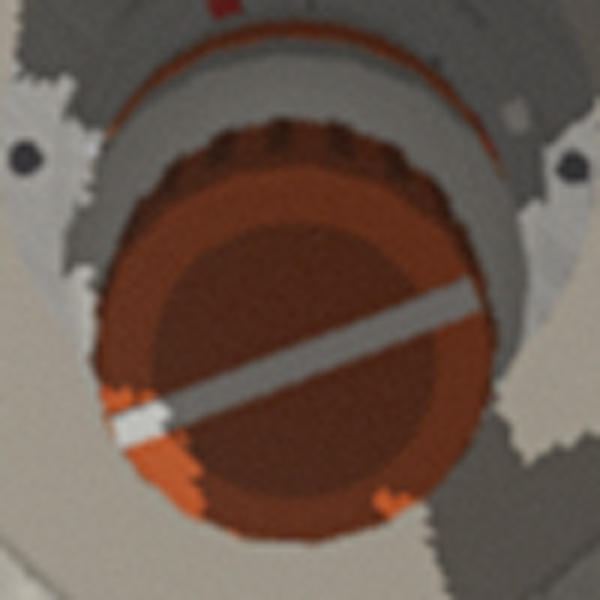

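View pics/m_s.png

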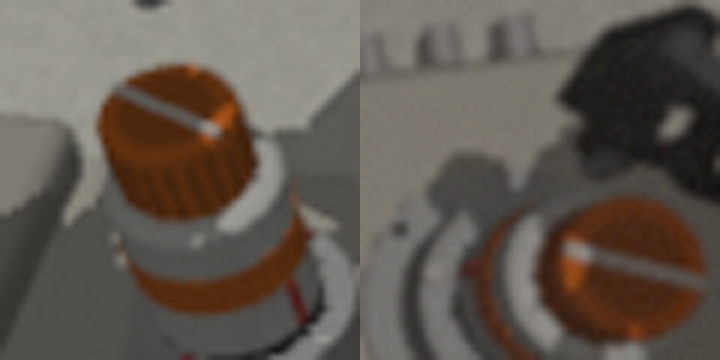

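```bash
python3 - <<'E'
from h import *
w=cams.get_image("wrist");s=cams.get_image("scene")
print(tri(w,(274.3,220.4),s,(137.8,118.5)))
from rig import workorder
print(workorder.finish_job())
E
```

```text
[ 0.54596999 -0.17743313  0.17839401]
the job is handed in; nothing more can be done
None
```

The orange-capped canister is in the dock, turned 90° clockwise and released, and I handed the job in at about 18 s of the 72 s allowed. Every check I made says it is locked; the hand-in gives no verdict.

**How it went:** I gripped the canister by its cap and lifted it about 143 mm. I turned it so its lugs matched the slots, at about -18°, then lowered it in. It met the valve plate at the expected height, so the lugs dropped straight through. I pressed it to about 23.5 mm below the rim at roughly 12.5 N of spring force. Turning it the full 90° took almost no torque (0.1 N m at most in the readings between moves). I then eased off.

**Last checks:**
- **Locked position:** on easing off, the canister stopped rising at about 19.0 mm below the rim (going by the gripper height) while the upward force fell. That is what seating in the notches should look like.
- **Alignment:** the cap's top centre from two camera views is (0.546, -0.177, 0.178) m. That is within about 0.5 mm of the measured dock axis. Its height came out 1.6 mm below the ideal 0.180 m, which is inside the camera calibration's 2 mm.
- **Release:** the gripper is open and clear above, with wrist force near zero.
- **Not rechecked:** I did not re-measure the blue and green canisters or the wafer box at the end. The arm never touched them, and the carried canister passed about 23 mm above the two caps.

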